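Change over the component reels, slot for slot

TASK

Move the four component reels from the rack they stand in to the empty wire rack beside it, for the placement machine, which knows its parts only by slot number. Stand each reel upright in the slot of the empty rack that has the same number, counted from the left, as the slot it is in now, so that the row is in the same order as before.

Things in the scene. Friction and masses are not known exactly. Their poses are not given: they have to be found in the camera images.
- rack_full: Steel wire rack, fixed, 105 mm deep (x) by 203 long (y), in which the four reels stand at the start, one in each slot, in any order. Origin: middle of its underside, on the bench; x to its back, away from the robot, y to the left along the row, z up. Slots 1 to 4 from the left, centred at x = 0, y = 78, 26, -26, -78 mm. The reels stand on two rails along y (6 mm round, at x = +-28, z = 12 mm).
- rack_empty: Second rack, fixed, the same in shape, frame and slots (y = 78, 26, -26, -78 mm, slot 1 leftmost) but empty: the reels go here. It stands left or right of rack_full, end to end, nearly in line, centres about 260 mm apart. A slot is the space between two wire hoops in x-z planes: 20 mm clear up to z = 34 mm, widening to 31 mm at the hoops' tops at z = 54 mm.
- reel_100: Rigid component tape reel, 100 mm diameter, 16 mm wide, black plastic flanges with three round windows, grey tape; 47 to 95 g, on edge like a wheel. Origin: its centre; y: its axis. Seated in a slot its axis lies along the row, centre 57 and top 107 mm above the bench. Pinch it across its width at the top of the rim, above the hoops; 36 mm are free between it and the next reel.
- reel_104: Rigid component tape reel, 104 mm diameter, 16 mm wide, white flanges with six windows, black tape; 50 to 100 g, on edge like a wheel. Origin: its centre; y: its axis. Seated in a slot its axis lies along the row, centre 59 and top 111 mm above the bench. Pinch it across its width at the top of the rim, above the hoops; 36 mm are free between it and the next reel.
- reel_108: Rigid component tape reel, 108 mm diameter, 16 mm wide, grey flanges with four windows, white paper tape; 53 to 106 g, on edge like a wheel. Origin: its centre; y: its axis. Seated in a slot its axis lies along the row, centre 62 and top 116 mm above the bench. Pinch it across its width at the top of the rim, above the hoops; 36 mm are free between it and the next reel.
- reel_112: Rigid component tape reel, 112 mm diameter, 16 mm wide, white flanges with three windows, white paper tape; 56 to 112 g, on edge like a wheel. Origin: its centre; y: its axis. Seated in a slot its axis lies along the row, centre 64 and top 120 mm above the bench. Pinch it across its width at the top of the rim, above the hoops; 36 mm are free between it and the next reel.

How it is judged:
By the outcome, as a careful person would: the job done as asked, in the order asked, and still so for the second after the job is handed in, with the robot touching nothing.
It also fails if it takes over 90 s, if anything falls off the work surface, if the arm or the gripper's body presses on something with over 40 N, if the wrist force passes 120 N, or if a joint passes its speed limit or range.

ROBOT

A 6-joint arm with a two-finger parallel gripper is mounted at the origin on a cart in front of the work surface, level with it; the furniture and walls round the work are solid. World frame = base frame: x ahead of the robot, y to its left, z up, the work surface at z = 0. Lengths are in m, angles in rad, forces in N, time in s.
With the tool pointing down it reaches from about 0.225 to 0.875 m from the base axis. Payload 3.4 kg.
Tool frame: the origin (TCP) lies between the finger pads; the fingertips stand 11 mm ahead of it and the grasp point (between the pads) lies 8 mm behind it; z points along the fingers, y is the line along which they close (so a half turn about z gives the same grasp; the last joint's range is limited). The gripper opens to 85 mm and grips with 20 to 120 N. Pads are 22 mm wide; open, the fingers measure 114 mm over their backs; the gripper's body (76 mm by 85 mm) begins 54 mm behind the grasp point. The pads swing forward as they close: fully open they stand 13 mm farther back than shut.
Start: joints at [1.025, 0.276, 1.505, -0, 1.361, -0.121], TCP at [0.237, 0.524, 0.242] pointing down, gripper open.
Joint ranges: [-2.89, 2.89], [-0.75, 2.08], [0.22, 2.7], [-1.18, 4.32], [0.11, 2.71], [-2.7, 2.7]. Speed limits (rad/s): [2.57, 2.57, 3.14, 3.14, 3.14, 3.14].

INTERFACE

Orientations are given as a unit quaternion [w, x, y, z].
In Python, from rig import sensors, eyes, manip gives the robot as it stands.
- The arm moves only by the tool drive_tool, never from a script. Its argument "deltas" is a list of rows, each an object with "linear": the shift along the world's x, y, z in mm, a list of three; "twist": the turn about the world's z in degrees; "claw": the opening, from 0 (shut) to 1 (fully open). In form: [{"linear": [tx, ty, tz], "twist": twist, "claw": claw}, ...]. A call has 1 to 12 rows; each row is the pose to reach, as a shift and turn from the pose commanded when the call began; what a row does not reach only later rows make up. A row lasts 1/12 s, in which the tool goes at most 41.7 mm and 7.16 degrees, less where a joint would pass 70% of its speed; a pose out of reach is approached as far as the arm can. A call with a gripper value outside its range is refused whole. The fingers move at their own pace and stop on an object; "squeeze" is the grip in N (left out, the last holds). Time passes only in rows, so rows that repeat a pose let the fingers close. It gives the time, the measured TCP pose, the force, the opening and the grip force at its end, in the units of the state.
- sensors.get_state(): the state, without advancing time (a new reading comes with each control period).
- eyes.get_image(name): name is "side" or "top"; returns the picture (384x512x3 uint8, red, green, blue); there is no depth.
- eyes.camera_model(name): a dict with "intrinsics" (3x3 intrinsics, pixels), "R" (3x3) and "t" (3): a world point X has camera coordinates R X + t. Camera axes: x right, y down, z forward; pixel columns grow to the right and rows downward; lengths in m; the calibration is good to about 2 mm. A picture is of the moment at which its call begins. camera_model takes no time and is no camera call.
- manip.sign_off(): hands the job in; it is judged then, once.
The state is a dict: "clock": time; "qpos": joint angles; "qd": joint speeds; "effort": joint torques, N m; "position": TCP position; "ee_rot": TCP orientation; "contact_force": force on the tool from outside, world axes, zero at the start; "moment": the same for the moment, N m; "width": finger opening in m; "gripper_force": force on a finger pad.
Only numpy, scipy, OpenCV 4.12 (cv2) and the standard library are available. Lean on these libraries where they do the work, as an engineer would, in place of code of your own. Each camera call takes 0.05 s, during which the arm holds its last target. There are 200 camera calls.

## Working session

There is one attempt and no reset: what is moved stays moved. The work goes in short steps, Python scripts to look and compute and a tool call to move; the robot and the scene stay as the last step left them, time stands still between calls to the robot, and variables do not carry over. Pictures are saved under pics/ and viewed, at most 14 in all, crops included, and the job is handed in when it is done.

Besides the shell and the picture viewer there is one more tool, called by a JSON object that holds its "op" and its "data", one argument or row to a line. drive_tool: Moves the arm, as the interface text tells. Its arguments: {"type":"object","properties":{"deltas":{"type":"array","items":{"type":"object","properties":{"linear":{"type":"array","items":{"type":"number"}},"twist":{"type":"number"},"claw":{"type":"number"}}}},"squeeze":{"type":"number"}},"required":["deltas"]}

```bash
mkdir -p pics; ls
python3 - <<'E'
from rig import sensors,eyes
import cv2,numpy as np
for n in("side","top"):
    im=eyes.get_image(n);cv2.imwrite(f"pics/{n}0.png",im[:,:,::-1])
    m=eyes.camera_model(n);print(n,np.round(m["intrinsics"],1).tolist(),np.round(m["R"],3).tolist(),np.round(m["t"],3), np.round(-np.array(m["R"]).T@m["t"],3))
print(sensors.get_state())
E
```

```text
pics
side [[378.2, 0.0, 263.9], [0.0, 378.2, 185.0], [0.0, 0.0, 1.0]] [[0.999, 0.034, 0.004], [0.025, -0.635, -0.772], [-0.023, 0.772, -0.636]] [-0.513  0.049  0.933] [ 0.533 -0.671  0.633]
top [[447.2, 0.0, 241.6], [0.0, 447.2, 198.1], [0.0, 0.0, 1.0]] [[-0.018, -1.0, -0.024], [-0.983, 0.022, -0.184], [0.185, 0.021, -0.983]] [0.011 0.522 0.812] [ 0.363 -0.018  0.894]
{'clock': 0.1, 'qpos': array([ 1.02501500e+00,  2.76540250e-01,  1.50598128e+00, -7.20792102e-05,
        1.36067969e+00, -1.20981753e-01]), 'qd': array([-1.07215930e-03, -4.46146558e-04, -4.76528146e-03,  5.82947298e-05,
       -3.58450242e-04, -5.76184189e-04]), 'effort': array([ 9.05410179e-04, -4.17699659e+01, -2.46405226e+01, -4.84642419e-05,
        5.85269750e-03, -8.68636278e-06]), 'position': array([0.23677036, 0.52351225, 0.2415314 ]), 'ee_rot': array([-2.29893704e-04,  2.10798919e-01,  9.77529113e-01, -7.71533882e-04]), 'contact_force': array([-0.14893472, -0.8058167 , -0.63702763]), 'moment': array([ 0.0285785 , -0.00906886, -0.0213468 ]), 'gripper_force': 0.0, 'width': 0.08542508054842314}
```

View pics/side0.png

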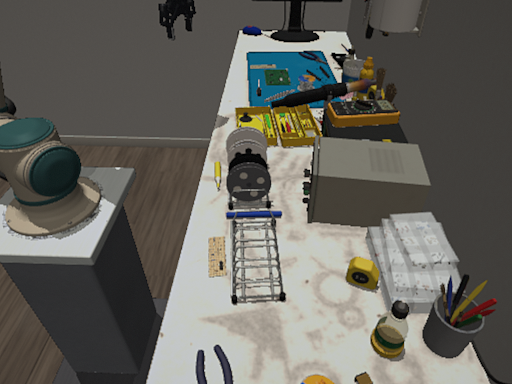

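View pics/top0.png

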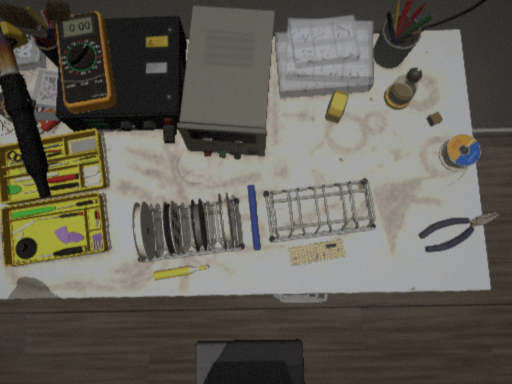

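Side view: full rack with reels around (248,165), empty rack at (256,255), a blue bar between them at (254,214). Top view: full rack about cols 135–242, rows 195–260; empty rack 265–375, rows 180–240, slightly rotated; blue bar at (254,217). I'll enlarge this.

Run:
```python
import cv2
a=cv2.imread("pics/top0.png")[165:285,120:390]
cv2.imwrite("pics/t1.png",cv2.resize(a,None,fx=2.95,fy=2.95,interpolation=cv2.INTER_CUBIC))
a=cv2.imread("pics/side0.png")[100:310,190:310]
cv2.imwrite("pics/s1.png",cv2.resize(a,None,fx=2.8,fy=2.8,interpolation=cv2.INTER_CUBIC))
```

```text
(no output)
```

View pics/t1.png

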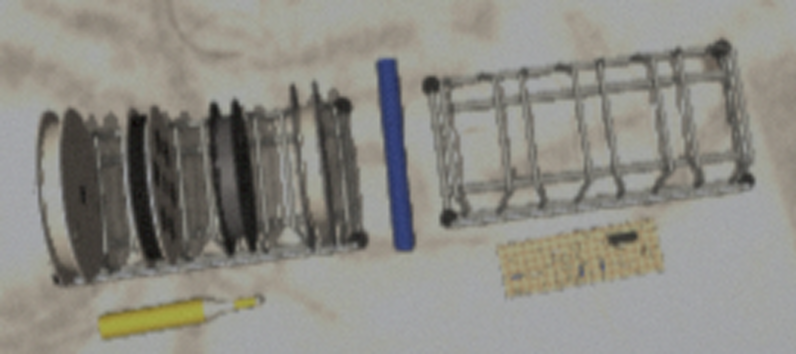

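View pics/s1.png

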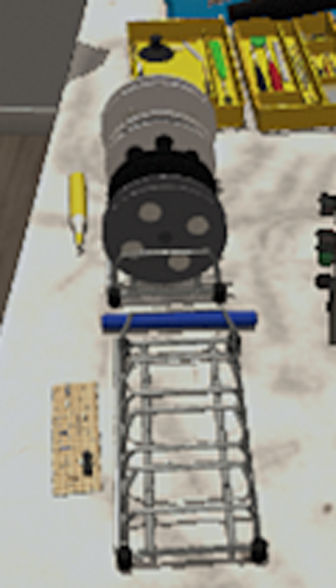

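Full rack: reels from left look like grey/white-tape (largest), white with black tape, all black, and grey four-window with white tape. Dark feet are at crop corners (431,85),(722,47),(745,180),(447,217) of the empty rack; visible feet on the full rack are (343,103),(360,239),(57,278). The blue bar may be raised. I'll triangulate.

```bash
cat > h.py <<'E'
import cv2,numpy as np
from rig import eyes
C={n:{k:np.array(v) for k,v in eyes.camera_model(n).items()} for n in("side","top")}
def ray(n,p):
    c=C[n];d=c["R"].T@np.linalg.inv(c["intrinsics"])@np.array([p[0],p[1],1.]);return -c["R"].T@c["t"],d/np.linalg.norm(d)
def onz(n,p,z):
    o,d=ray(n,p);return o+d*(z-o[2])/d[2]
def tri(ps,pt):
    a,u=ray("side",ps);b,v=ray("top",pt);s=np.linalg.lstsq(np.c_[u,-v],b-a,rcond=None)[0]
    P,Q=a+u*s[0],b+v*s[1];return (P+Q)/2,np.linalg.norm(P-Q)
def proj(n,X):
    c=C[n];q=c["intrinsics"]@(c["R"]@np.asarray(X)+c["t"]);return q[:2]/q[2]
E
python3 - <<'E'
from h import *
np.set_printoptions(precision=4,suppress=True)
t=cv2.imread("pics/top0.png");s=cv2.imread("pics/side0.png")
def blobs(im,x0,y0,x1,y1,thr,amin=6):
    m=(im[y0:y1,x0:x1].max(2)<thr).astype(np.uint8)
    n,l,st,c=cv2.connectedComponentsWithStats(m)
    for i in range(1,n):
        if st[i,4]>=amin: yield c[i]+[x0,y0],st[i,4]
print("top");
for c,a in blobs(t,125,175,385,265,60): print(c,a,onz("top",c,0.006))
print("side")
for c,a in blobs(s,222,195,300,305,60): print(c,a,onz("side",c,0.006))
for n,im in(("top",t),("side",s)):
    h=cv2.cvtColor(im,cv2.COLOR_BGR2HSV);m=cv2.inRange(h,(110,120,50),(130,255,255))
    k,l,st,c=cv2.connectedComponentsWithStats(m)
    for i in range(1,k):
        if st[i,4]>100:
            pts=np.argwhere(l==i)[:,::-1].astype(np.float32);print(n,st[i],cv2.minAreaRect(pts),cv2.boxPoints(cv2.minAreaRect(pts)).tolist())
E
```

```text
top
[363.25  182.625] 8 [ 0.5566 -0.2455  0.006 ]
[265.7333 193.4667] 15 [ 0.5387 -0.048   0.006 ]
[199.6069 224.8496] 379 [0.4777 0.0861 0.006 ]
[235.5556 200.5556] 18 [0.5255 0.0133 0.006 ]
[167.4335 228.6426] 263 [0.4714 0.1507 0.006 ]
[174.5814 214.7442] 43 [0.4992 0.1366 0.006 ]
[229. 211.] 7 [0.5045 0.0268 0.006 ]
[229.8571 218.1429] 7 [0.4899 0.0253 0.006 ]
[175.5636 227.2182] 55 [0.4739 0.1344 0.006 ]
[231.  227.5] 8 [0.471  0.0232 0.006 ]
[372.8571 225.    ] 7 [ 0.4701 -0.2586  0.006 ]
[147.6429 230.5714] 14 [0.4683 0.1905 0.006 ]
[176.439  240.1951] 41 [0.4479 0.1324 0.006 ]
[271.3333 238.3333] 12 [ 0.4477 -0.0566  0.006 ]
[225. 245.] 7 [0.4364 0.0356 0.006 ]
[240.8824 245.3529] 17 [0.435  0.0041 0.006 ]
[156.     254.1429] 7 [0.421  0.1729 0.006 ]
side
[247.3676 197.1765] 136 [0.4701 0.04   0.006 ]
[230.4815 205.6296] 27 [0.431  0.0072 0.006 ]
[267.9394 204.2121] 33 [0.5223 0.0159 0.006 ]
[262.5 216. ] 18 [ 0.5105 -0.026   0.006 ]
[277. 216.] 7 [ 0.5449 -0.0247  0.006 ]
[229.5 217. ] 6 [ 0.4327 -0.0324  0.006 ]
[273.5882 222.6471] 17 [ 0.5371 -0.0472  0.006 ]
[234.2222 223.6111] 18 [ 0.4459 -0.0538  0.006 ]
[274.7778 238.3333] 9 [ 0.5404 -0.0961  0.006 ]
[276.875 257.25 ] 8 [ 0.5455 -0.1497  0.006 ]
[233.7143 258.7143] 7 [ 0.4546 -0.1571  0.006 ]
[279.7143 276.2857] 7 [ 0.5516 -0.1985  0.006 ]
[280.75 285.75] 8 [ 0.5536 -0.2212  0.006 ]
[281.7955 296.1591] 44 [ 0.5556 -0.2449  0.006 ]
[233.95  299.075] 40 [ 0.4644 -0.2547  0.006 ]
top [249 186  11  63 311] ((253.67039489746094, 216.98402404785156), (62.56938171386719, 5.071511268615723), 84.64417266845703) [[248.22557067871094, 186.07261657714844], [253.27493286132812, 185.59922790527344], [259.115234375, 247.8954315185547], [254.06585693359375, 248.3688201904297]]
side [237 211  35   6 178] ((254.0, 213.5), (34.0, 5.0), 0.0) [[237.0, 216.0], [237.0, 211.0], [271.0, 211.0], [271.0, 216.0]]
```

Run:
```python
from h import *
np.set_printoptions(precision=4,suppress=True)
print(tri((227,214.5),(256.6,248.1)),tri((281.5,213.5),(250.7,185.8)))
print(tri((228,217),(254,248.3)))
print("foot fl",onz("top",(139.3,259.2),.006))
# expected reel top points per slot vs image
import math
for nm,c,th in(("full",(.469,.1095),5.5),("empty",(.5016,-.151),5.2)):
    t=math.radians(th)
    for y in(78,26,-26,-78):
        p=np.array(c)+y/1000*np.array([-math.sin(t),math.cos(t)])
        print(nm,y,p,"top px z.11",proj("top",[*p,.111]),"side",proj("side",[*p,.111]))
```

```text
(array([ 0.4276, -0.0271,  0.0092]), np.float64(0.002414379936073561)) (array([ 0.5552, -0.0179,  0.008 ]), np.float64(0.0006236546564977208))
(array([ 0.4285, -0.022 , -0.004 ]), np.float64(0.0020080896563700362))
foot fl [0.4117 0.2059 0.006 ]
full 78 [0.4615 0.1871] top px z.11 [135.7808 227.655 ] side [246.9514 130.2383]
full 26 [0.4665 0.1354] top px z.11 [164.9305 224.2496] side [247.5219 141.005 ]
full -26 [0.4715 0.0836] top px z.11 [194.0908 220.8431] side [248.1423 152.7136]
full -78 [0.4765 0.0319] top px z.11 [223.2615 217.4353] side [248.8195 165.4932]
empty 78 [ 0.4945 -0.0733] top px z.11 [282.4145 206.0897] side [254.1764 195.5291]
empty 26 [ 0.4992 -0.1251] top px z.11 [311.5847 202.834 ] side [255.1468 212.6495]
empty -26 [ 0.504  -0.1769] top px z.11 [340.769  199.5767] side [256.2262 231.6915]
empty -78 [ 0.5087 -0.2287] top px z.11 [369.9676 196.3178] side [257.4339 252.9977]
```

The blue bar lies flat on the bench, so it isn't an obstacle. Rack poses agree with the given sizes (centres 262 mm apart, yaw about 5.5°). Next, hover over reel 4 with limited opening.

{"op": "drive_tool", "data": {
  "deltas": [
    {"linear":[240,-490,0],"twist":30,"claw":0.48},
    {"linear":[240,-490,0],"twist":30,"claw":0.48},
    {"linear":[240,-490,0],"twist":30,"claw":0.48},
    {"linear":[240,-490,0],"twist":30,"claw":0.48},
    {"linear":[240,-490,0],"twist":30,"claw":0.48},
    {"linear":[240,-490,0],"twist":30,"claw":0.48},
    {"linear":[240,-490,0],"twist":30,"claw":0.48},
    {"linear":[240,-490,0],"twist":30,"claw":0.48},
    {"linear":[240,-490,0],"twist":30,"claw":0.48},
    {"linear":[240,-490,0],"twist":30,"claw":0.48},
    {"linear":[240,-490,0],"twist":30,"claw":0.48},
    {"linear":[240,-490,0],"twist":30,"claw":0.48}
  ],
  "squeeze": 40
}}

```text
clock: 1.1
position: [0.4521, 0.0831, 0.2422]
ee_rot: [-0.0, -0.049, 0.999, 0.0]
contact_force: [0.6, 0.3, -0.3]
width: 0.0409
gripper_force: 0.0
```

{"op": "drive_tool", "data": {
  "deltas": [
    {"linear":[40,-80,0],"twist":0,"claw":0.48}
  ]
}}

```text
clock: 1.18
position: [0.4707, 0.0458, 0.2422]
ee_rot: [-0.0, -0.049, 0.999, 0.0]
contact_force: [-0.0, 0.1, 0.6]
width: 0.0408
gripper_force: 0.0
```

{"op": "drive_tool", "data": {
  "deltas": [
    {"linear":[0,0,0],"twist":0,"claw":0.48},
    {"linear":[0,0,0],"twist":0,"claw":0.48},
    {"linear":[0,0,0],"twist":0,"claw":0.48}
  ]
}}

```text
clock: 1.43
position: [0.4701, 0.0479, 0.2418]
ee_rot: [-0.001, -0.049, 0.999, 0.0]
contact_force: [0.4, 0.5, 0.3]
width: 0.0408
gripper_force: 0.0
```

Run:
```python
from rig import sensors
from h import *
print(sensors.get_state()["position"])
for n,b in(("top",(165,285,120,390)),("side",(60,230,190,310))):
    im=eyes.get_image(n)[:,:,::-1];cv2.imwrite(f"pics/{n}2.png",im)
t=cv2.imread("pics/top2.png")[165:285,120,None] if 0 else cv2.imread("pics/top2.png")[170:280,125:275]
s=cv2.imread("pics/side2.png")[90:220,200:310]
a=cv2.resize(t,(510,374),interpolation=cv2.INTER_CUBIC);b=cv2.resize(s,(286,338),interpolation=cv2.INTER_CUBIC)
c=np.zeros((374,796,3),np.uint8);c[:,:510]=a;c[:338,510:]=b;cv2.imwrite("pics/c2.png",c)
```

```text
[0.47006296 0.04788037 0.24184507]
```

View pics/c2.png

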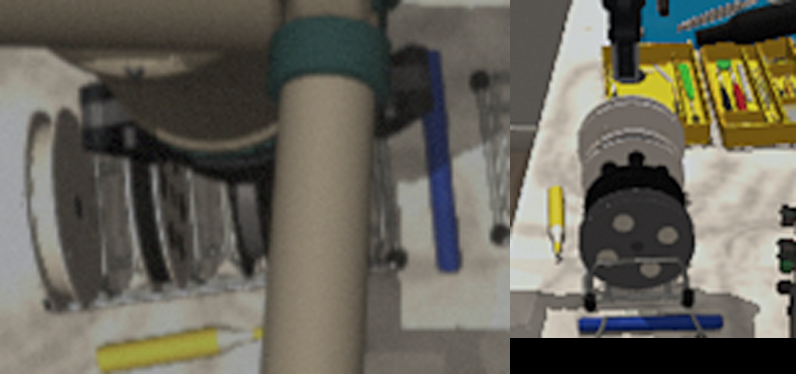

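Side crop: nearest reel has four windows (reel_108), centred at about px (249,181), matching the predicted slot 4; the top view is hidden by the arm. Descend on it.

{"op": "drive_tool", "data": {
  "deltas": [
    {"linear":[6,-15,0],"twist":0,"claw":0.48},
    {"linear":[6,-15,-20],"twist":0,"claw":0.48},
    {"linear":[6,-15,-55],"twist":0,"claw":0.48},
    {"linear":[6,-15,-85],"twist":0,"claw":0.48},
    {"linear":[6,-15,-110],"twist":0,"claw":0.48},
    {"linear":[6,-15,-130],"twist":0,"claw":0.48},
    {"linear":[6,-15,-146],"twist":0,"claw":0.48},
    {"linear":[6,-15,-146],"twist":0,"claw":0.48},
    {"linear":[6,-15,-146],"twist":0,"claw":0.48}
  ]
}}

```text
clock: 2.28
position: [0.4758, 0.0342, 0.0961]
ee_rot: [-0.001, -0.051, 0.999, 0.0]
contact_force: [0.0, -0.2, 0.8]
width: 0.0408
gripper_force: 0.0
```

{"op": "drive_tool", "data": {
  "deltas": [
    {"linear":[0,0,0],"twist":0,"claw":0.2},
    {"linear":[0,0,0],"twist":0,"claw":0.1},
    {"linear":[0,0,0],"twist":0,"claw":0.1},
    {"linear":[0,0,0],"twist":0,"claw":0.1},
    {"linear":[0,0,0],"twist":0,"claw":0.1},
    {"linear":[0,0,0],"twist":0,"claw":0.1}
  ]
}}

```text
clock: 2.78
position: [0.4778, 0.0326, 0.0974]
ee_rot: [0.001, -0.049, 0.999, -0.0]
contact_force: [0.8, -1.3, 5.5]
width: 0.0154
gripper_force: 42.0
```

{"op": "drive_tool", "data": {
  "deltas": [
    {"linear":[0,0,10],"twist":0,"claw":0.1},
    {"linear":[0,0,30],"twist":0,"claw":0.1},
    {"linear":[0,0,60],"twist":0,"claw":0.1},
    {"linear":[0,0,85],"twist":0,"claw":0.1},
    {"linear":[3,-20,85],"twist":0,"claw":0.1},
    {"linear":[7,-55,85],"twist":0,"claw":0.1},
    {"linear":[11,-90,85],"twist":0,"claw":0.1},
    {"linear":[16,-125,85],"twist":0,"claw":0.1},
    {"linear":[20,-160,85],"twist":0,"claw":0.1},
    {"linear":[25,-195,85],"twist":0,"claw":0.1},
    {"linear":[29,-230,85],"twist":0,"claw":0.1},
    {"linear":[33,-261,85],"twist":0,"claw":0.1}
  ]
}}

```text
clock: 3.78
position: [0.5092, -0.23, 0.1808]
ee_rot: [-0.0, -0.049, 0.999, 0.001]
contact_force: [0.3, -0.1, -1.1]
width: 0.0154
gripper_force: 41.0
```

{"op": "drive_tool", "data": {
  "deltas": [
    {"linear":[0,0,0],"twist":0,"claw":0.1},
    {"linear":[0,0,0],"twist":0,"claw":0.1},
    {"linear":[0,0,0],"twist":0,"claw":0.1}
  ]
}}

```text
clock: 4.03
position: [0.5089, -0.2274, 0.1806]
ee_rot: [-0.001, -0.049, 0.999, 0.001]
contact_force: [-0.7, 1.0, -0.9]
width: 0.0156
gripper_force: 41.1
```

Run:
```python
from h import *
for n in("top","side"):
    cv2.imwrite(f"pics/{n}3.png",eyes.get_image(n)[:,:,::-1])
t=cv2.imread("pics/top3.png")[150:270,230:400]
s=cv2.imread("pics/side3.png")[150:310,215:305]
a=cv2.resize(t,(510,360),interpolation=cv2.INTER_CUBIC);b=cv2.resize(s,(288,512),interpolation=cv2.INTER_CUBIC)
c=np.zeros((512,798,3),np.uint8);c[:360,:510]=a;c[:,510:]=b;cv2.imwrite("pics/c3.png",c)
```

```text
(no output)
```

View pics/c3.png

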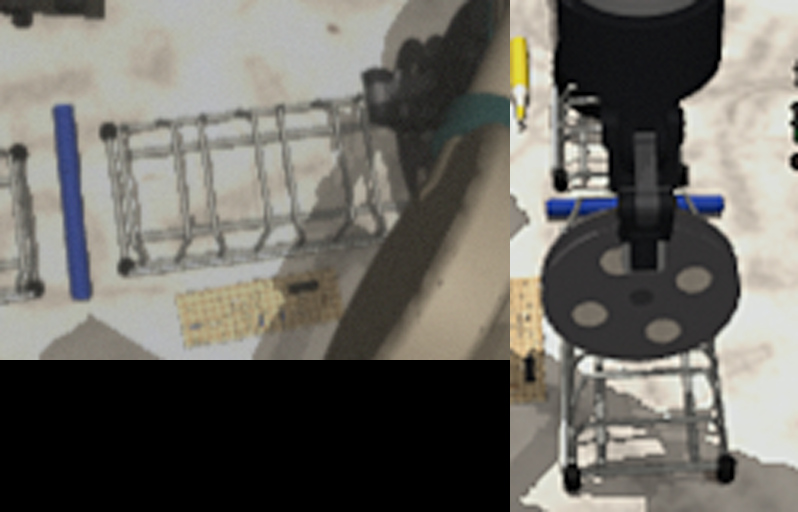

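The reel hangs straight from the pinch (side centre about px (256,243)) and lines up over the empty rack. Lower it in two stages.

{"op": "drive_tool", "data": {
  "deltas": [
    {"linear":[0,0,-15],"twist":0,"claw":0.1},
    {"linear":[0,0,-35],"twist":0,"claw":0.1},
    {"linear":[0,0,-50],"twist":0,"claw":0.1},
    {"linear":[0,0,-58],"twist":0,"claw":0.1},
    {"linear":[0,0,-62],"twist":0,"claw":0.1},
    {"linear":[0,0,-62],"twist":0,"claw":0.1}
  ]
}}

```text
clock: 4.63
position: [0.5093, -0.2272, 0.1188]
ee_rot: [-0.001, -0.05, 0.999, 0.001]
contact_force: [0.4, 0.2, -0.5]
width: 0.0156
gripper_force: 41.1
```

{"op": "drive_tool", "data": {
  "deltas": [
    {"linear":[0,0,-6],"twist":0,"claw":0.1},
    {"linear":[0,0,-12],"twist":0,"claw":0.1},
    {"linear":[0,0,-17],"twist":0,"claw":0.1},
    {"linear":[0,0,-21],"twist":0,"claw":0.1},
    {"linear":[0,0,-21],"twist":0,"claw":0.1},
    {"linear":[0,0,-21],"twist":0,"claw":0.1}
  ]
}}

```text
clock: 5.13
position: [0.51, -0.2284, 0.0984]
ee_rot: [0.0, -0.049, 0.999, -0.0]
contact_force: [1.1, 0.1, -0.0]
width: 0.0153
gripper_force: 41.2
```

{"op": "drive_tool", "data": {
  "deltas": [
    {"linear":[0,0,-2],"twist":0,"claw":0.1},
    {"linear":[0,0,-3],"twist":0,"claw":0.1},
    {"linear":[0,0,-3],"twist":0,"claw":0.1},
    {"linear":[0,0,-3],"twist":0,"claw":0.1}
  ]
}}

```text
clock: 5.47
position: [0.5116, -0.2287, 0.0971]
ee_rot: [0.002, -0.049, 0.999, -0.001]
contact_force: [2.4, 0.8, 7.7]
width: 0.0151
gripper_force: 42.1
```

Seated (7.7 N up). Release and lift clear, then move back over reel 3.

{"op": "drive_tool", "data": {
  "deltas": [
    {"linear":[0,0,0],"twist":0,"claw":0.2},
    {"linear":[0,0,0],"twist":0,"claw":0.35},
    {"linear":[0,0,0],"twist":0,"claw":0.48},
    {"linear":[0,0,0],"twist":0,"claw":0.48},
    {"linear":[0,0,0],"twist":0,"claw":0.48},
    {"linear":[0,0,15],"twist":0,"claw":0.48},
    {"linear":[0,0,40],"twist":0,"claw":0.48},
    {"linear":[0,0,75],"twist":0,"claw":0.48},
    {"linear":[-4,30,90],"twist":0,"claw":0.48},
    {"linear":[-9,70,90],"twist":0,"claw":0.48},
    {"linear":[-14,110,90],"twist":0,"claw":0.48},
    {"linear":[-19,150,90],"twist":0,"claw":0.48}
  ]
}}

```text
clock: 6.47
position: [0.4902, -0.077, 0.1856]
ee_rot: [0.0, -0.049, 0.999, 0.0]
contact_force: [0.9, 0.8, -0.4]
width: 0.041
gripper_force: 0.0
```

{"op": "drive_tool", "data": {
  "deltas": [
    {"linear":[-5,40,0],"twist":0,"claw":0.48},
    {"linear":[-9,80,0],"twist":0,"claw":0.48},
    {"linear":[-14,120,0],"twist":0,"claw":0.48},
    {"linear":[-19,160,0],"twist":0,"claw":0.48},
    {"linear":[-19,162,0],"twist":0,"claw":0.48},
    {"linear":[-19,162,0],"twist":0,"claw":0.48},
    {"linear":[-19,162,0],"twist":0,"claw":0.48}
  ]
}}

```text
clock: 7.05
position: [0.4716, 0.0836, 0.1852]
ee_rot: [-0.0, -0.05, 0.999, -0.0]
contact_force: [-0.0, -0.4, 0.4]
width: 0.0411
gripper_force: 0.0
```

Run:
```python
from rig import sensors
from h import *
print(sensors.get_state()["position"])
for n in("top","side"):
    cv2.imwrite(f"pics/{n}4.png",eyes.get_image(n)[:,:,::-1])
t=cv2.imread("pics/top4.png")[160:280,230:400]
s=cv2.imread("pics/side4.png")[150:310,215:305]
a=cv2.resize(t,(510,360),interpolation=cv2.INTER_CUBIC);b=cv2.resize(s,(288,512),interpolation=cv2.INTER_CUBIC)
c=np.zeros((512,798,3),np.uint8);c[:360,:510]=a;c[:,510:]=b;cv2.imwrite("pics/c4.png",c)
```

```text
[0.47162928 0.08363914 0.18524557]
```

View pics/c4.png

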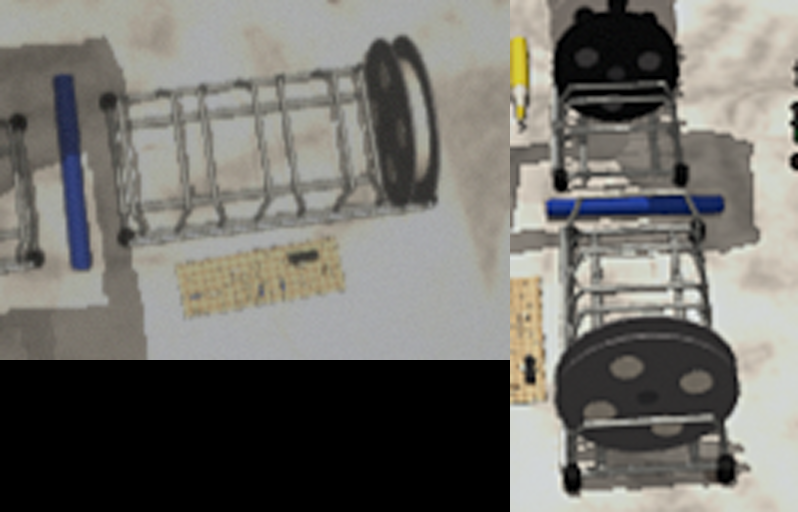

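Reel_108 stands upright in empty-rack slot 4 (side (250,270); top flanges near cols 357–375). The black reel_100 is next, in slot 3. Descend on it.

{"op": "drive_tool", "data": {
  "deltas": [
    {"linear":[0,0,-20],"twist":0,"claw":0.48},
    {"linear":[0,0,-50],"twist":0,"claw":0.48},
    {"linear":[0,0,-75],"twist":0,"claw":0.48},
    {"linear":[0,0,-90],"twist":0,"claw":0.48},
    {"linear":[0,0,-98],"twist":0,"claw":0.48},
    {"linear":[0,0,-98],"twist":0,"claw":0.48},
    {"linear":[0,0,-98],"twist":0,"claw":0.2},
    {"linear":[0,0,-98],"twist":0,"claw":0.1},
    {"linear":[0,0,-98],"twist":0,"claw":0.1},
    {"linear":[0,0,-98],"twist":0,"claw":0.1},
    {"linear":[0,0,-98],"twist":0,"claw":0.1},
    {"linear":[0,0,-98],"twist":0,"claw":0.1}
  ]
}}

```text
clock: 8.15
position: [0.4726, 0.0837, 0.0882]
ee_rot: [0.001, -0.05, 0.999, -0.0]
contact_force: [0.5, -1.5, 2.2]
width: 0.0155
gripper_force: 42.6
```

{"op": "drive_tool", "data": {
  "deltas": [
    {"linear":[0,0,10],"twist":0,"claw":0.1},
    {"linear":[0,0,30],"twist":0,"claw":0.1},
    {"linear":[0,0,60],"twist":0,"claw":0.1},
    {"linear":[0,0,85],"twist":0,"claw":0.1},
    {"linear":[3,-20,85],"twist":0,"claw":0.1},
    {"linear":[7,-55,85],"twist":0,"claw":0.1},
    {"linear":[11,-90,85],"twist":0,"claw":0.1},
    {"linear":[16,-125,85],"twist":0,"claw":0.1},
    {"linear":[20,-160,85],"twist":0,"claw":0.1},
    {"linear":[25,-195,85],"twist":0,"claw":0.1},
    {"linear":[29,-230,85],"twist":0,"claw":0.1},
    {"linear":[33,-261,85],"twist":0,"claw":0.1}
  ]
}}

```text
clock: 9.15
position: [0.5044, -0.1789, 0.1723]
ee_rot: [-0.0, -0.049, 0.999, 0.0]
contact_force: [-0.1, -0.0, 0.0]
width: 0.0155
gripper_force: 42.1
```

{"op": "drive_tool", "data": {
  "deltas": [
    {"linear":[0,0,0],"twist":0,"claw":0.1},
    {"linear":[0,0,0],"twist":0,"claw":0.1},
    {"linear":[0,0,-15],"twist":0,"claw":0.1},
    {"linear":[0,0,-35],"twist":0,"claw":0.1},
    {"linear":[0,0,-50],"twist":0,"claw":0.1},
    {"linear":[0,0,-58],"twist":0,"claw":0.1},
    {"linear":[0,0,-62],"twist":0,"claw":0.1},
    {"linear":[0,0,-62],"twist":0,"claw":0.1}
  ]
}}

```text
clock: 9.82
position: [0.5041, -0.176, 0.1097]
ee_rot: [-0.001, -0.05, 0.999, 0.001]
contact_force: [-0.7, -0.1, -0.0]
width: 0.0153
gripper_force: 42.2
```

{"op": "drive_tool", "data": {
  "deltas": [
    {"linear":[0,0,-6],"twist":0,"claw":0.1},
    {"linear":[0,0,-12],"twist":0,"claw":0.1},
    {"linear":[0,0,-17],"twist":0,"claw":0.1},
    {"linear":[0,0,-21],"twist":0,"claw":0.1},
    {"linear":[0,0,-21],"twist":0,"claw":0.1},
    {"linear":[0,0,-21],"twist":0,"claw":0.1}
  ]
}}

```text
clock: 10.32
position: [0.5049, -0.1773, 0.0893]
ee_rot: [0.0, -0.049, 0.999, 0.0]
contact_force: [0.8, -0.4, 0.1]
width: 0.0153
gripper_force: 42.3
```

{"op": "drive_tool", "data": {
  "deltas": [
    {"linear":[0,0,-2],"twist":0,"claw":0.1},
    {"linear":[0,0,-3],"twist":0,"claw":0.1},
    {"linear":[0,0,-3],"twist":0,"claw":0.1}
  ]
}}

```text
clock: 10.57
position: [0.5065, -0.1776, 0.0878]
ee_rot: [0.002, -0.049, 0.999, -0.001]
contact_force: [1.2, 1.3, 6.6]
width: 0.0155
gripper_force: 43.3
```

Same seating signature. Release and go to reel 2.

{"op": "drive_tool", "data": {
  "deltas": [
    {"linear":[0,0,0],"twist":0,"claw":0.2},
    {"linear":[0,0,0],"twist":0,"claw":0.35},
    {"linear":[0,0,0],"twist":0,"claw":0.48},
    {"linear":[0,0,0],"twist":0,"claw":0.48},
    {"linear":[0,0,0],"twist":0,"claw":0.48},
    {"linear":[0,0,15],"twist":0,"claw":0.48},
    {"linear":[0,0,40],"twist":0,"claw":0.48},
    {"linear":[0,0,75],"twist":0,"claw":0.48},
    {"linear":[-4,30,95],"twist":0,"claw":0.48},
    {"linear":[-9,70,95],"twist":0,"claw":0.48},
    {"linear":[-14,110,95],"twist":0,"claw":0.48},
    {"linear":[-19,150,95],"twist":0,"claw":0.48}
  ]
}}

```text
clock: 11.57
position: [0.4853, -0.026, 0.1818]
ee_rot: [0.0, -0.049, 0.999, 0.0]
contact_force: [1.1, 0.3, 0.5]
width: 0.0412
gripper_force: 0.0
```

{"op": "drive_tool", "data": {
  "deltas": [
    {"linear":[-5,40,0],"twist":0,"claw":0.48},
    {"linear":[-9,80,0],"twist":0,"claw":0.48},
    {"linear":[-14,120,0],"twist":0,"claw":0.48},
    {"linear":[-19,158,0],"twist":0,"claw":0.48},
    {"linear":[-19,163,0],"twist":0,"claw":0.48},
    {"linear":[-19,163,0],"twist":0,"claw":0.48},
    {"linear":[-19,163,0],"twist":0,"claw":0.48},
    {"linear":[-19,163,0],"twist":0,"claw":0.48}
  ]
}}

```text
clock: 12.23
position: [0.4668, 0.1346, 0.1812]
ee_rot: [-0.0, -0.049, 0.999, -0.0]
contact_force: [-0.4, -0.1, -0.1]
width: 0.0404
gripper_force: 0.0
```

Run:
```python
from rig import sensors
from h import *
print(sensors.get_state()["position"])
for n in("top","side"):
    cv2.imwrite(f"pics/{n}5.png",eyes.get_image(n)[:,:,::-1])
t=cv2.imread("pics/top5.png")[160:280,230:400]
s=cv2.imread("pics/side5.png")[120:310,205:305]
a=cv2.resize(t,(510,360),interpolation=cv2.INTER_CUBIC);b=cv2.resize(s,(288,547),interpolation=cv2.INTER_CUBIC)
c=np.zeros((547,798,3),np.uint8);c[:360,:510]=a;c[:,510:]=b;cv2.imwrite("pics/c5.png",c)
```

```text
[0.46683157 0.13463523 0.18119291]
```

View pics/c5.png

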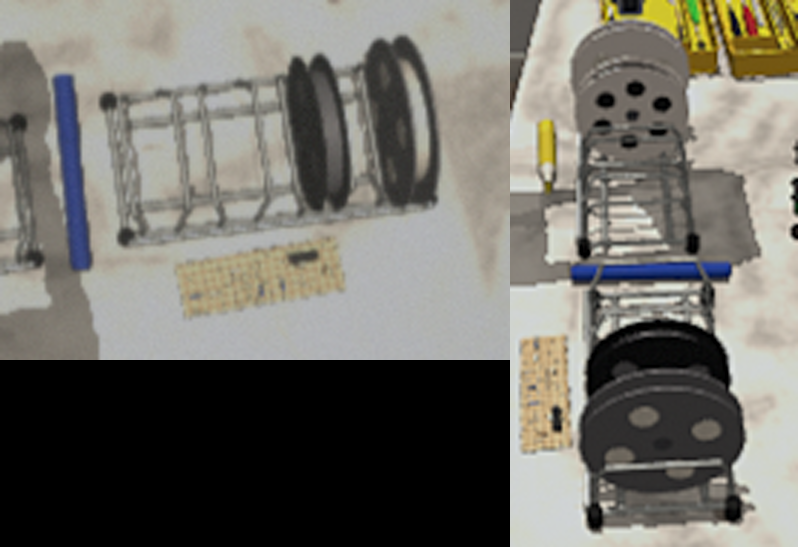

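Slots 3 and 4 hold upright reels (top view cols about 335 and 363). Reel 2 shows six windows (reel_104). Descend and grip it.

{"op": "drive_tool", "data": {
  "deltas": [
    {"linear":[-1,1,-20],"twist":0,"claw":0.48},
    {"linear":[-1,1,-50],"twist":0,"claw":0.48},
    {"linear":[-1,1,-72],"twist":0,"claw":0.48},
    {"linear":[-1,1,-84],"twist":0,"claw":0.48},
    {"linear":[-1,1,-90],"twist":0,"claw":0.48},
    {"linear":[-1,1,-90],"twist":0,"claw":0.48},
    {"linear":[-1,1,-90],"twist":0,"claw":0.2},
    {"linear":[-1,1,-90],"twist":0,"claw":0.1},
    {"linear":[-1,1,-90],"twist":0,"claw":0.1},
    {"linear":[-1,1,-90],"twist":0,"claw":0.1},
    {"linear":[-1,1,-90],"twist":0,"claw":0.1},
    {"linear":[-1,1,-90],"twist":0,"claw":0.1}
  ]
}}

```text
clock: 13.33
position: [0.4667, 0.1363, 0.0922]
ee_rot: [0.001, -0.05, 0.999, -0.001]
contact_force: [1.4, -4.0, 3.7]
width: 0.0154
gripper_force: 41.9
```

{"op": "drive_tool", "data": {
  "deltas": [
    {"linear":[0,0,10],"twist":0,"claw":0.1},
    {"linear":[0,0,30],"twist":0,"claw":0.1},
    {"linear":[0,0,60],"twist":0,"claw":0.1},
    {"linear":[0,0,85],"twist":0,"claw":0.1},
    {"linear":[3,-20,85],"twist":0,"claw":0.1},
    {"linear":[7,-55,85],"twist":0,"claw":0.1},
    {"linear":[11,-90,85],"twist":0,"claw":0.1},
    {"linear":[16,-125,85],"twist":0,"claw":0.1},
    {"linear":[20,-160,85],"twist":0,"claw":0.1},
    {"linear":[25,-195,85],"twist":0,"claw":0.1},
    {"linear":[29,-230,85],"twist":0,"claw":0.1},
    {"linear":[33,-261,85],"twist":0,"claw":0.1}
  ]
}}

```text
clock: 14.33
position: [0.4986, -0.1252, 0.1763]
ee_rot: [0.0, -0.049, 0.999, 0.001]
contact_force: [0.9, 0.5, -0.7]
width: 0.0153
gripper_force: 41.1
```

{"op": "drive_tool", "data": {
  "deltas": [
    {"linear":[0,0,0],"twist":0,"claw":0.1},
    {"linear":[0,0,0],"twist":0,"claw":0.1},
    {"linear":[0,0,0],"twist":0,"claw":0.1}
  ]
}}

```text
clock: 14.58
position: [0.4982, -0.1232, 0.176]
ee_rot: [-0.0, -0.049, 0.999, 0.001]
contact_force: [0.2, 0.5, -0.8]
width: 0.0154
gripper_force: 41.3
```

{"op": "drive_tool", "data": {
  "deltas": [
    {"linear":[1,-2,0],"twist":0,"claw":0.1},
    {"linear":[1,-2,-15],"twist":0,"claw":0.1},
    {"linear":[1,-2,-35],"twist":0,"claw":0.1},
    {"linear":[1,-2,-50],"twist":0,"claw":0.1},
    {"linear":[1,-2,-58],"twist":0,"claw":0.1},
    {"linear":[1,-2,-62],"twist":0,"claw":0.1},
    {"linear":[1,-2,-62],"twist":0,"claw":0.1}
  ]
}}

```text
clock: 15.17
position: [0.4993, -0.1252, 0.1138]
ee_rot: [-0.001, -0.05, 0.999, 0.0]
contact_force: [-0.6, -0.3, -0.1]
width: 0.0155
gripper_force: 41.3
```

{"op": "drive_tool", "data": {
  "deltas": [
    {"linear":[0,0,-6],"twist":0,"claw":0.1},
    {"linear":[0,0,-12],"twist":0,"claw":0.1},
    {"linear":[0,0,-17],"twist":0,"claw":0.1},
    {"linear":[0,0,-21],"twist":0,"claw":0.1},
    {"linear":[0,0,-21],"twist":0,"claw":0.1},
    {"linear":[0,0,-21],"twist":0,"claw":0.1}
  ]
}}

```text
clock: 15.67
position: [0.4996, -0.1262, 0.0932]
ee_rot: [-0.0, -0.049, 0.999, 0.0]
contact_force: [0.6, -0.3, -1.2]
width: 0.0154
gripper_force: 41.3
```

{"op": "drive_tool", "data": {
  "deltas": [
    {"linear":[0,0,-2],"twist":0,"claw":0.1},
    {"linear":[0,0,-3],"twist":0,"claw":0.1},
    {"linear":[0,0,-3],"twist":0,"claw":0.1}
  ]
}}

```text
clock: 15.92
position: [0.5009, -0.1265, 0.0917]
ee_rot: [0.002, -0.049, 0.999, -0.0]
contact_force: [0.0, 0.4, 6.9]
width: 0.0155
gripper_force: 42.3
```

{"op": "drive_tool", "data": {
  "deltas": [
    {"linear":[0,0,0],"twist":0,"claw":0.2},
    {"linear":[0,0,0],"twist":0,"claw":0.35},
    {"linear":[0,0,0],"twist":0,"claw":0.48},
    {"linear":[0,0,0],"twist":0,"claw":0.48},
    {"linear":[0,0,0],"twist":0,"claw":0.48},
    {"linear":[0,0,15],"twist":0,"claw":0.48},
    {"linear":[0,0,40],"twist":0,"claw":0.48},
    {"linear":[0,0,75],"twist":0,"claw":0.48},
    {"linear":[-4,30,95],"twist":0,"claw":0.48},
    {"linear":[-9,70,95],"twist":0,"claw":0.48},
    {"linear":[-14,110,95],"twist":0,"claw":0.48},
    {"linear":[-19,150,95],"twist":0,"claw":0.48}
  ]
}}

```text
clock: 16.92
position: [0.4804, 0.025, 0.1859]
ee_rot: [0.001, -0.049, 0.999, 0.0]
contact_force: [1.5, 0.4, 0.1]
width: 0.0412
gripper_force: 0.0
```

{"op": "drive_tool", "data": {
  "deltas": [
    {"linear":[-5,40,0],"twist":0,"claw":0.48},
    {"linear":[-9,80,0],"twist":0,"claw":0.48},
    {"linear":[-14,120,0],"twist":0,"claw":0.48},
    {"linear":[-19,158,0],"twist":0,"claw":0.48},
    {"linear":[-20,163,0],"twist":0,"claw":0.48},
    {"linear":[-20,163,0],"twist":0,"claw":0.48},
    {"linear":[-20,163,0],"twist":0,"claw":0.48},
    {"linear":[-20,163,0],"twist":0,"claw":0.48}
  ]
}}

```text
clock: 17.58
position: [0.4608, 0.1856, 0.1852]
ee_rot: [-0.0, -0.049, 0.999, -0.0]
contact_force: [-0.6, 0.3, -0.3]
width: 0.0409
gripper_force: 0.0
```

Run:
```python
from rig import sensors
from h import *
print(sensors.get_state()["position"])
for n in("top","side"):
    cv2.imwrite(f"pics/{n}6.png",eyes.get_image(n)[:,:,::-1])
t=cv2.imread("pics/top6.png")[160:280,230:400]
s=cv2.imread("pics/side6.png")[100:310,205:305]
a=cv2.resize(t,(510,360),interpolation=cv2.INTER_CUBIC);b=cv2.resize(s,(280,588),interpolation=cv2.INTER_CUBIC)
c=np.zeros((588,790,3),np.uint8);c[:360,:510]=a;c[:,510:]=b;cv2.imwrite("pics/c6.png",c)
```

```text
[0.46076938 0.18559899 0.18516392]
```

View pics/c6.png

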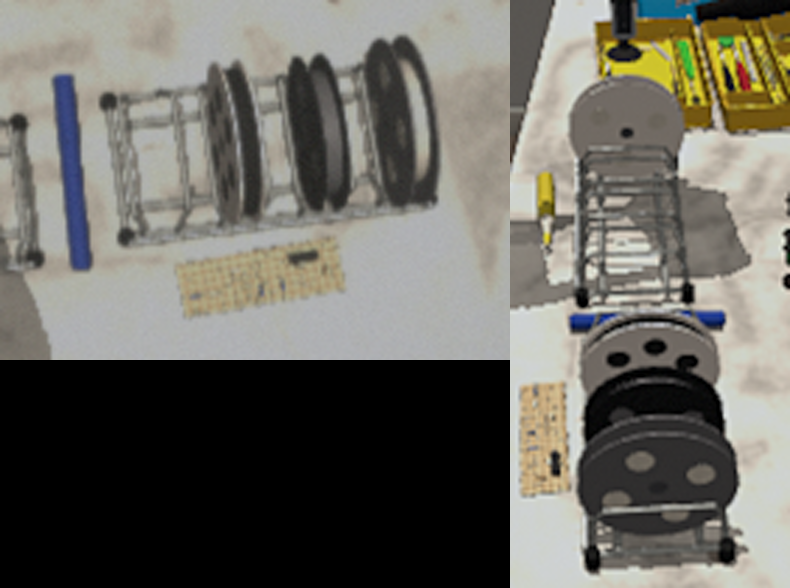

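Slots 2–4 are filled and upright. The last reel (reel_112, three windows) is in slot 1 of the full rack. Descend and grip it.

{"op": "drive_tool", "data": {
  "deltas": [
    {"linear":[0,1,-20],"twist":0,"claw":0.48},
    {"linear":[0,1,-50],"twist":0,"claw":0.48},
    {"linear":[0,1,-70],"twist":0,"claw":0.48},
    {"linear":[0,1,-80],"twist":0,"claw":0.48},
    {"linear":[0,1,-85],"twist":0,"claw":0.48},
    {"linear":[0,1,-85],"twist":0,"claw":0.48},
    {"linear":[0,1,-85],"twist":0,"claw":0.2},
    {"linear":[0,1,-85],"twist":0,"claw":0.1},
    {"linear":[0,1,-85],"twist":0,"claw":0.1},
    {"linear":[0,1,-85],"twist":0,"claw":0.1},
    {"linear":[0,1,-85],"twist":0,"claw":0.1},
    {"linear":[0,1,-85],"twist":0,"claw":0.1}
  ]
}}

```text
clock: 18.68
position: [0.4617, 0.1877, 0.1014]
ee_rot: [0.001, -0.05, 0.999, -0.0]
contact_force: [0.5, -2.5, 4.8]
width: 0.0156
gripper_force: 42.1
```

{"op": "drive_tool", "data": {
  "deltas": [
    {"linear":[0,0,10],"twist":0,"claw":0.1},
    {"linear":[0,0,30],"twist":0,"claw":0.1},
    {"linear":[0,0,60],"twist":0,"claw":0.1},
    {"linear":[0,0,85],"twist":0,"claw":0.1},
    {"linear":[3,-20,85],"twist":0,"claw":0.1},
    {"linear":[7,-55,85],"twist":0,"claw":0.1},
    {"linear":[11,-90,85],"twist":0,"claw":0.1},
    {"linear":[16,-125,85],"twist":0,"claw":0.1},
    {"linear":[20,-160,85],"twist":0,"claw":0.1},
    {"linear":[25,-195,85],"twist":0,"claw":0.1},
    {"linear":[29,-230,85],"twist":0,"claw":0.1},
    {"linear":[33,-260,85],"twist":0,"claw":0.1}
  ]
}}

```text
clock: 19.68
position: [0.4932, -0.0736, 0.185]
ee_rot: [-0.0, -0.049, 0.999, 0.001]
contact_force: [0.1, 1.5, -1.0]
width: 0.0153
gripper_force: 41.2
```

{"op": "drive_tool", "data": {
  "deltas": [
    {"linear":[0,0,0],"twist":0,"claw":0.1},
    {"linear":[0,0,0],"twist":0,"claw":0.1},
    {"linear":[0,0,0],"twist":0,"claw":0.1}
  ]
}}

```text
clock: 19.93
position: [0.493, -0.0713, 0.1848]
ee_rot: [-0.001, -0.049, 0.999, 0.001]
contact_force: [0.0, -0.1, -1.3]
width: 0.0156
gripper_force: 41.3
```

Target slot 1 is (0.4945, -0.0735): shift (1, -2).

{"op": "drive_tool", "data": {
  "deltas": [
    {"linear":[1,-2,0],"twist":0,"claw":0.1},
    {"linear":[1,-2,-15],"twist":0,"claw":0.1},
    {"linear":[1,-2,-35],"twist":0,"claw":0.1},
    {"linear":[1,-2,-50],"twist":0,"claw":0.1},
    {"linear":[1,-2,-58],"twist":0,"claw":0.1},
    {"linear":[1,-2,-62],"twist":0,"claw":0.1},
    {"linear":[1,-2,-62],"twist":0,"claw":0.1}
  ]
}}

```text
clock: 20.52
position: [0.4943, -0.0732, 0.1228]
ee_rot: [-0.001, -0.05, 0.999, 0.0]
contact_force: [-0.1, -0.1, -1.1]
width: 0.0151
gripper_force: 41.3
```

{"op": "drive_tool", "data": {
  "deltas": [
    {"linear":[0,0,-6],"twist":0,"claw":0.1},
    {"linear":[0,0,-12],"twist":0,"claw":0.1},
    {"linear":[0,0,-17],"twist":0,"claw":0.1},
    {"linear":[0,0,-21],"twist":0,"claw":0.1},
    {"linear":[0,0,-21],"twist":0,"claw":0.1},
    {"linear":[0,0,-21],"twist":0,"claw":0.1}
  ]
}}

```text
clock: 21.02
position: [0.4947, -0.0742, 0.1023]
ee_rot: [-0.0, -0.049, 0.999, 0.0]
contact_force: [0.9, 0.5, -1.5]
width: 0.0155
gripper_force: 41.3
```

{"op": "drive_tool", "data": {
  "deltas": [
    {"linear":[0,0,-2],"twist":0,"claw":0.1},
    {"linear":[0,0,-3],"twist":0,"claw":0.1},
    {"linear":[0,0,-3],"twist":0,"claw":0.1}
  ]
}}

```text
clock: 21.27
position: [0.496, -0.0744, 0.101]
ee_rot: [0.002, -0.049, 0.999, -0.0]
contact_force: [-0.2, 0.7, 8.6]
width: 0.0155
gripper_force: 42.7
```

{"op": "drive_tool", "data": {
  "deltas": [
    {"linear":[0,0,0],"twist":0,"claw":0.2},
    {"linear":[0,0,0],"twist":0,"claw":0.35},
    {"linear":[0,0,0],"twist":0,"claw":0.48},
    {"linear":[0,0,0],"twist":0,"claw":0.48},
    {"linear":[0,0,0],"twist":0,"claw":0.48},
    {"linear":[0,0,15],"twist":0,"claw":0.48},
    {"linear":[0,0,40],"twist":0,"claw":0.48},
    {"linear":[0,0,75],"twist":0,"claw":0.48},
    {"linear":[-4,30,110],"twist":0,"claw":0.48},
    {"linear":[-9,70,120],"twist":0,"claw":0.48},
    {"linear":[-14,110,120],"twist":0,"claw":0.48},
    {"linear":[-19,150,120],"twist":0,"claw":0.48}
  ]
}}

```text
clock: 22.27
position: [0.4762, 0.0761, 0.2209]
ee_rot: [0.002, -0.048, 0.999, 0.0]
contact_force: [0.6, 0.2, 0.8]
width: 0.0409
gripper_force: 0.0
```

{"op": "drive_tool", "data": {
  "deltas": [
    {"linear":[-5,40,0],"twist":0,"claw":0.48},
    {"linear":[-9,80,0],"twist":0,"claw":0.48},
    {"linear":[-14,120,0],"twist":0,"claw":0.48},
    {"linear":[-14,120,0],"twist":0,"claw":0.48},
    {"linear":[-14,120,0],"twist":0,"claw":0.48}
  ]
}}

```text
clock: 22.68
position: [0.461, 0.1968, 0.2191]
ee_rot: [-0.0, -0.052, 0.999, -0.0]
contact_force: [-0.6, -0.2, -0.6]
width: 0.041
gripper_force: 0.0
```

Run:
```python
from h import *
for n in("top","side"):
    cv2.imwrite(f"pics/{n}7.png",eyes.get_image(n)[:,:,::-1])
t=cv2.imread("pics/top7.png")[160:280,230:400]
s=cv2.imread("pics/side7.png")[100:310,205:305]
a=cv2.resize(t,(510,360),interpolation=cv2.INTER_CUBIC);b=cv2.resize(s,(280,588),interpolation=cv2.INTER_CUBIC)
c=np.zeros((588,790,3),np.uint8);c[:360,:510]=a;c[:,510:]=b;cv2.imwrite("pics/c7.png",c)
```

```text
(no output)
```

View pics/c7.png

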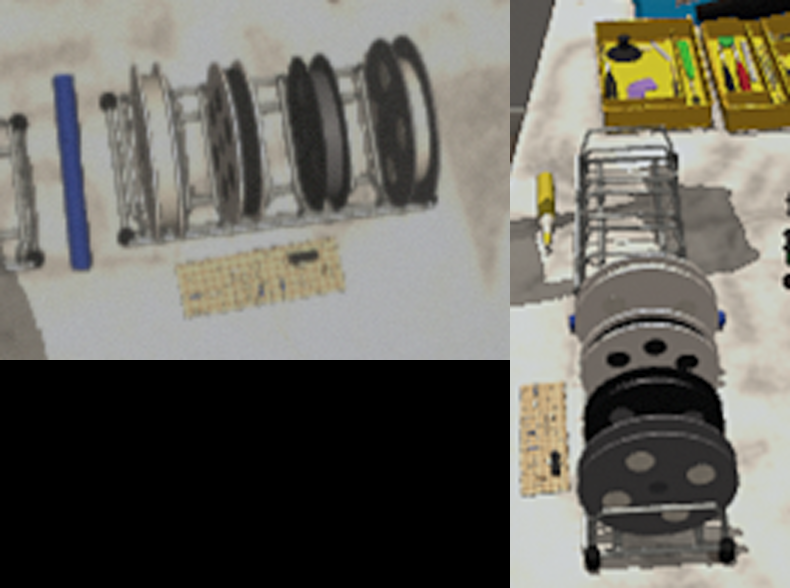

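All four reels stand upright in slots 1–4 of the right-hand rack in the original order (top-view cols about 283, 308, 336, 364). The source rack is empty and the arm is clear.

```bash
python3 -c "
from rig import manip
print(manip.sign_off())"
```

```text
the job is handed in; nothing more can be done
None
```

All four reels are in the second rack, each in the same-numbered slot it came from: 112, 104, 100, 108 from slot 1 to slot 4. The final pictures showed all four standing upright, and the job was handed in at about 23 s on the robot clock.

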